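Find the heavy sinker tin by feel, draw it to the rail and open it

TASK

Three lidded steel tins on the shelf look alike, but one is much heavier than the others: it holds the lead sinkers. Nudge them to feel which it is, draw that tin gently towards you, lid on, until it stands against the wooden rail at the front of the shelf, and only then lift its lid off by the knob and set it down gently, flat and knob up, in the middle of the cork mat so that no edge hangs over. Leave the other two tins closed and within 5 cm of where they stood, and do not disturb the other things on the shelf.

Things in the scene. Friction and masses are not known exactly. Their poses are not given: they have to be found in the camera images.
- tin_a: Round steel tin, the left (+y) one of three that look alike, 100 mm across, 48 mm high without its lid, wall 3 mm, standing on the grey board. Too wide to grasp. What lies inside is hidden by the lid: one of the three weighs about 0.8 to 1 kg in all, the other two under 0.35 kg. Origin: centre of the underside, z up.
- lid_a: Loose round lid, about 70 g, resting on the left (+y) tin: disc 98 mm across, 6 mm thick; plug below it 86 mm across, 6 mm deep; on top in the middle an upright round knob 22 mm across, 26 mm tall (6 to 32 mm above the origin). Origin: centre of the disc's underside (z = 52 mm on the tin, 10 mm when lying on the mat), z up.
- tin_b: Round steel tin, the middle one of three that look alike, 100 mm across, 48 mm high without its lid, wall 3 mm, standing on the grey board. Too wide to grasp. What lies inside is hidden by the lid: one of the three weighs about 0.8 to 1 kg in all, the other two under 0.35 kg. Origin: centre of the underside, z up.
- lid_b: Loose round lid, about 70 g, resting on the middle tin: disc 98 mm across, 6 mm thick; plug below it 86 mm across, 6 mm deep; on top in the middle an upright round knob 22 mm across, 26 mm tall (6 to 32 mm above the origin). Origin: centre of the disc's underside (z = 52 mm on the tin, 10 mm when lying on the mat), z up.
- tin_c: Round steel tin, the right (-y) one of three that look alike, 100 mm across, 48 mm high without its lid, wall 3 mm, standing on the grey board. Too wide to grasp. What lies inside is hidden by the lid: one of the three weighs about 0.8 to 1 kg in all, the other two under 0.35 kg. Origin: centre of the underside, z up.
- lid_c: Loose round lid, about 70 g, resting on the right (-y) tin: disc 98 mm across, 6 mm thick; plug below it 86 mm across, 6 mm deep; on top in the middle an upright round knob 22 mm across, 26 mm tall (6 to 32 mm above the origin). Origin: centre of the disc's underside (z = 52 mm on the tin, 10 mm when lying on the mat), z up.
- rail: Fixed dark wooden rail along the front of the shelf, between the robot and the tins, 510 mm long (local y), 24 mm thick (local x), 34 mm high above the shelf; origin at the centre of its underside, so the face towards the tins is at local x = +12 mm and a tin touching it has its centre at local x = +62 mm.
- mat: Fixed square cork mat, 140 x 140 mm, 4 mm thick, flat on the shelf, on the left or the right of the tins. Origin: centre of its underside.
- board: Fixed thin grey laminate board lying on the shelf, 360 x 520 mm, 4 mm thick: the three tins stand and slide on its top (z = 4 mm), the rail stands across its near part. Origin: centre of its underside.
- jar: Bystander: glass jar with closed lid, 56 mm across, 75 mm high. Origin: centre of the underside.
- spool: Bystander: orange plastic reel spool standing on end, 60 mm across, 60 mm high. Origin: centre of the underside.
- float: Bystander: red float standing upright, 72 mm across, 100 mm high. Origin: centre of the underside.
- swivel_tin: Bystander: small steel tin with twist cap, 73 mm across, 44 mm high. Origin: centre of the underside.
Not all that is in view belongs to the job. What is shaped like the tin_b but green or yellow is not meant.

How it is judged:
By the outcome, as a careful person would: the job done as asked, in the order asked, and still so for the second after the job is handed in, with the robot touching nothing.
It also fails if it takes over 72 s, if anything falls off the work surface, if the arm or the gripper's body presses on something with over 40 N, if the wrist force passes 120 N, or if a joint passes its speed limit or range.

ROBOT

A 6-joint arm with a two-finger parallel gripper is mounted at the origin on the work surface. World frame = base frame: x ahead of the robot, y to its left, z up, the work surface at z = 0. Lengths are in mm, angles in rad, forces in N, time in s.
With the tool pointing down it reaches from about 325 to 775 mm from the base axis. Payload 5.5 kg.
Tool frame: the origin (TCP) lies midway between the tips of the shut fingers; the grasp point (between the pads) lies arm.hold_point_z behind it (arm.hold_point_z is the distance from the TCP to the grasp point, in mm); y points along the fingers, z is the direction in which the jaws open and shut, and the axes are right-handed (so a half turn about y gives the same grasp; the last joint's range is limited). The gripper opens to 88 mm and grips with 3 to 60 N. Pads are 20 mm wide; open, the fingers measure 115 mm over their backs; the gripper's body (75 mm by 178 mm) begins 61 mm behind the grasp point.
Start: joints at [1.136, 0.091, 1.231, -0, 1.82, -0.057], TCP at [221.331, 557.7, 222.631] pointing down, gripper open.
Joint ranges: [-2.87, 2.87], [-0.86, 2.18], [0.17, 2.46], [-1.51, 4.65], [0.06, 2.69], [-2.65, 2.65]. Speed limits (rad/s): [2.57, 2.57, 3.01, 3.14, 3.14, 3.14].

INTERFACE

Orientations are given as a unit quaternion [w, x, y, z].
In Python, from rig import arm gives the robot as it stands.
- The arm moves only by the tool send_rows, never from a script. Its argument "motion" is a list of rows, each a list of 2 entries, a list of its own where there are three numbers: the shift along the world's x, y, z each as a share of 0.75 m, from -1 to 1, then the turn, a rotation vector about the world's x, y, z each as a share of 180 degrees, from -1 to 1. In form: [[[dx, dy, dz], [wx, wy, wz]], ...]. A call has 1 to 5 rows; each row shifts and turns the commanded pose from where the row before left it; what a row does not reach is not made up. A row lasts 1/10 s, in which the tool goes at most 50 mm and 8.59 degrees, less where a joint would pass 70% of its speed; a pose out of reach is approached as far as the arm can. A call with a number of a shift or a turn outside -1 to 1 is refused whole. A call with a gripper value outside its range is refused whole. "fingers" is the opening, from -1 (shut) to 1 (fully open), set as the call begins (left out, the last holds). The fingers move at their own pace and stop on an object; "newtons" is the grip in N (left out, the last holds). Time passes only in rows, so rows that do not move let the fingers close. It gives the time, the measured TCP pose, the force and the opening at its end, in the units of the state.
- arm.read_state(): the state, without advancing time (a new reading comes with each control period).
- arm.capture(name): name is "side" or "top" or "wrist"; returns (picture, depth): 400x640x3 uint8, red, green, blue; 400x640 float32, mm along the optical axis (not along the pixel's ray), 0 where there is no reading.
- arm.calibration(name): a dict with "K" (3x3 intrinsics, pixels), "k1" (the pictures are not rectified: a ray, as slopes to the right and down, at radius r is drawn at 1 + k1 r^2 times it, then the intrinsics apply), "position" and "attitude" of the camera in the world; the wrist camera has in their place "mount" (4x4, takes a point from camera to tool coordinates, whose origin is the TCP and whose axes are the tool frame's). Camera axes: x right, y down, z forward; pixel columns grow to the right and rows downward; lengths in mm; the calibration is good to about 2 mm. A picture is of the moment at which its call begins: read the wrist's pose just before it. calibration takes no time and is no camera call.
- arm.job_done(): hands the job in, once; it reports no verdict.
The state is a dict: "t": time; "q": joint angles; "qd": joint speeds; "joint_torque": joint torques, N m; "tcp_pos": TCP position; "orientation": TCP orientation; "wrist_force": force on the tool from outside, world axes, zero at the start; "ft_torque": the same for the moment, N m; "width": finger opening in mm.
Only numpy, scipy, OpenCV 4.12 (cv2) and the standard library are available. Lean on these libraries where they do the work, as an engineer would, in place of code of your own. Each camera call takes 0.05 s, during which the arm holds its last target.

## Working session

There is one attempt and no reset: what is moved stays moved. The work goes in short steps, Python scripts to look and compute and a tool call to move; the robot and the scene stay as the last step left them, time stands still between calls to the robot, and variables do not carry over. Pictures are saved under pics/ and viewed, and the job is handed in when it is done.

Besides the shell and the picture viewer there is one more tool, called after "Call:" as a command line: name --argument value ..., lists and objects as JSON in quotes. send_rows: Moves the arm, as the interface text tells. Shift numbers are shares of 0.75 m and turn numbers shares of 180 degrees, none past 1 either way. Its arguments: {"type":"object","properties":{"motion":{"type":"array","items":{"type":"array"}},"fingers":{"type":"number"},"newtons":{"type":"number"}},"required":["motion"]}

```bash
ls; mkdir -p pics; python3 - <<'E'
from rig import arm
import cv2
print(arm.read_state()); print(arm.hold_point_z)
for n in("top","side","wrist"): print(n,arm.calibration(n))
for n in("top","side"):
    p,d=arm.capture(n); cv2.imwrite(f"pics/{n}0.png",p[:,:,::-1]); 
    import numpy as np; np.savez(f"{n}0.npz",p=p,d=d)
E
```

```text
pics
{'t': 0.0, 'q': array([ 1.13628983e+00,  9.18135109e-02,  1.23188978e+00, -2.47184415e-05,
        1.81978120e+00, -5.66860470e-02]), 'qd': array([-0.00147335,  0.00101385, -0.00215775,  0.00050735, -0.00117593,
       -0.0002202 ]), 'joint_torque': array([-1.08724907e-03, -4.46452224e+01, -4.06447363e+01,  6.97369175e-02,
        2.91553274e-02, -1.45760887e-04]), 'tcp_pos': array([221.21343776, 557.41136111, 221.53182614]), 'orientation': array([-0.69387541,  0.69517711, -0.13294306,  0.13263425]), 'wrist_force': array([ 0.63209416,  0.21167158, -0.32617704]), 'ft_torque': array([ 0.0356365 , -0.01891623,  0.01974278]), 'width': 87.98357225796477}
18.700000000000003
top {'K': array([[369.52461315,   0.        , 324.39600629],
       [  0.        , 369.52461315, 196.92174971],
       [  0.        ,   0.        ,   1.        ]]), 'k1': -0.03534192151198846, 'position': array([ 496.1601993 ,   27.57086005, 1008.0795014 ]), 'attitude': array([-0.01026093,  0.7080985 , -0.70520626,  0.03428346])}
side {'K': array([[381.16620157,   0.        , 319.69020853],
       [  0.        , 381.16620157, 207.05884608],
       [  0.        ,   0.        ,   1.        ]]), 'k1': -0.03375760400508543, 'position': array([ 442.84701534, -837.68504526,  578.14905109]), 'attitude': array([-0.49413064,  0.86741228, -0.04766729,  0.03403927])}
wrist {'K': array([[349.21385559,   0.        , 316.35427218],
       [  0.        , 349.21385559, 196.82591702],
       [  0.        ,   0.        ,   1.        ]]), 'k1': 0.01339734538588651, 'mount': array([[-2.24031165e-04,  9.63448179e-01,  2.67894675e-01,
        -7.34330122e+01],
       [ 4.86593357e-04, -2.67894545e-01,  9.63448118e-01,
        -1.62654399e+02],
       [ 9.99999857e-01,  3.46198173e-04, -4.08790757e-04,
         1.10331433e+00],
       [ 0.00000000e+00,  0.00000000e+00,  0.00000000e+00,
         1.00000000e+00]])}
```

View pics/top0.png

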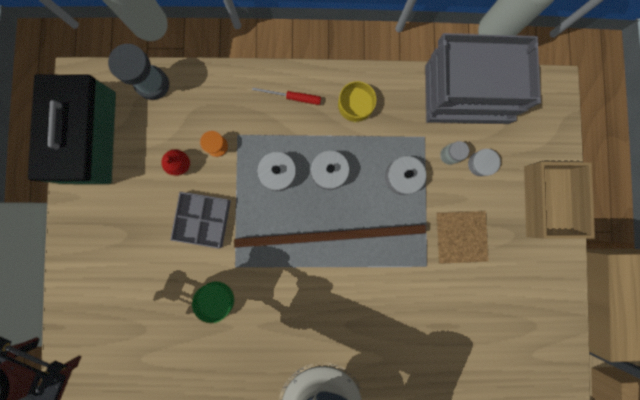

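View pics/side0.png

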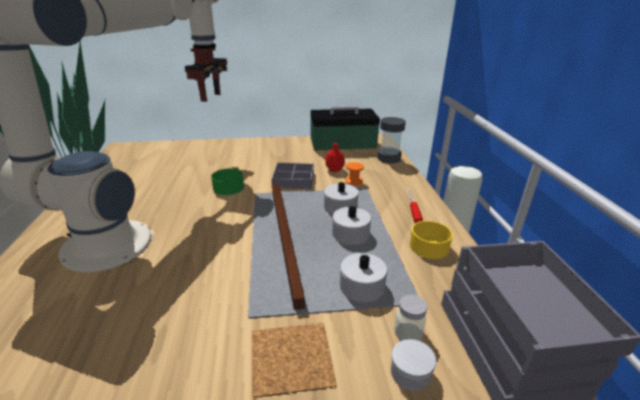

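```bash
cat > h.py <<'E'
import numpy as np, cv2
from scipy.spatial.transform import Rotation as R
from rig import arm
def rot(q): return R.from_quat([q[1],q[2],q[3],q[0]])
def rays(name,uv,st=None):
    c=arm.calibration(name); uv=np.atleast_2d(np.float64(uv))
    K=c['K']; n=(uv-K[:2,2])/[K[0,0],K[1,1]]
    s=n.copy()
    for _ in range(20): s=n/(1+c['k1']*(s**2).sum(1,keepdims=True))
    v=np.c_[s,np.ones(len(s))]
    if 'mount' in c:
        q=rot(st['orientation']).as_matrix(); M=c['mount']
        return st['tcp_pos']+q@M[:3,3], v@(q@M[:3,:3]).T
    return c['position'], v@rot(c['attitude']).as_matrix().T
def plane(name,uv,z,st=None):
    o,d=rays(name,uv,st); return o+d*((z-o[2])/d[:,2])[:,None]
def pts(name,uv,dep,st=None):
    o,d=rays(name,uv,st); return o+d*np.asarray(dep).reshape(-1,1)
def grid(name,d,st=None):
    v,u=np.nonzero(d>0); P=pts(name,np.c_[u,v],d[v,u],st)
    out=np.full(d.shape+(3,),np.nan); out[v,u]=P; return out
E
python3 - <<'E'
from h import *
for n in("top","side"):
    f=np.load(n+"0.npz");p,d=f['p'],f['d'];G=grid(n,d);hsv=cv2.cvtColor(p,cv2.COLOR_RGB2HSV)
    X,Y,Z=G[...,0],G[...,1],G[...,2]
    def rep(nm,m,zs=None):
        k,l,s,c=cv2.connectedComponentsWithStats(m.astype(np.uint8))
        for i in range(1,k):
            if s[i,4]<15: continue
            a=l==i; print(n,nm,c[i].round(1),s[i,4],np.nanmedian(G[a],0).round(1),'z95',np.nanpercentile(Z[a],95).round(1),'plane' ,plane(n,c[i],zs)[0].round(1) if zs else '', 'rng',np.nanmin(G[a],0).round(),np.nanmax(G[a],0).round())
    ws=(X>330)&(X<800)&(Y>-450)&(Y<480)
    rep('knob',ws&(Z>66)&(hsv[...,2]<70)&(X>500),84)
    rep('lid',ws&(Z>50)&(Z<66)&(hsv[...,1]<60),58)
    rep('tall',ws&(Z>35))
    b,g,r=cv2.split(p[...,::-1].astype(int))
    rep('cork',ws&(Z<15)&(hsv[...,1]>95)&(hsv[...,0]<20)&(Y<-150)&(Y>-330)&(X<520),4)
    rep('rail',ws&(Z>20)&(Z<45)&(hsv[...,1]>100)&(hsv[...,2]<130)&(Y>-260)&(Y<300)&(X<520),34)
E
```

```text
top knob [473.5 100.2] 271 [ 795.3 -373.5  127.8] z95 143.2 plane [ 809.2 -392.    84. ] rng [ 784. -449.   95.] [ 797. -290.  147.]
top knob [463.8 110.6] 179 [ 782.8 -364.8   78.1] z95 91.1 plane [ 781.1 -365.3   84. ] rng [ 781. -449.   66.] [ 785. -290.   95.]
top knob [330.5 168. ] 48 [627.5 -18.9  84.8] z95 86.6 plane [627.7 -18.9  84. ] rng [620. -28.  75.] [636. -10.  88.]
top knob [275.7 169.3] 50 [624.  118.2  83.9] z95 86.6 plane [623.4 118.7  84. ] rng [615. 110.  71.] [632. 128.  88.]
top knob [409.3 173.5] 58 [ 615.8 -219.1   83.8] z95 86.1 plane [ 615.3 -219.5   84. ] rng [ 607. -232.   67.] [ 624. -211.   88.]
top lid [432.8 110.4] 15 [ 785.6 -289.5   60.4] z95 63.5 plane [ 788.  -292.1   58. ] rng [ 782. -303.   52.] [ 800. -288.   64.]
top lid [471.5 107. ] 16 [ 798.9 -397.2   60.1] z95 63.3 plane [ 799.3 -397.8   58. ] rng [ 797. -417.   57.] [ 800. -375.   64.]
top lid [468.9 112.7] 55 [ 783.1 -387.2   58.8] z95 65.4 plane [ 783.5 -390.3   58. ] rng [ 782. -450.   55.] [ 784. -334.   66.]
top lid [450.  154.9] 47 [ 666.9 -333.8   53.5] z95 64.7 plane [ 669.1 -335.
[... 5235 characters left out ...]
 330. -265.   -3.] [ 337. -240.    2.]
side cork [299.2 306.3] 27 [ 473.2 -275.4   10.5] z95 14.7 plane [ 474.  -268.7    4. ] rng [ 465. -277.    6.] [ 482. -273.   15.]
side cork [288.2 324.6] 778 [ 453.9 -314.3    1. ] z95 4.8 plane [ 449.3 -315.1    4. ] rng [ 375. -330.   -3.] [ 520. -288.    6.]
side cork [267.8 320.4] 19 [ 4.099e+02 -2.966e+02 -1.000e-01] z95 1.4 plane [ 409.9 -300.4    4. ] rng [ 404. -303.   -2.] [ 416. -288.    2.]
side cork [238.9 329.3] 48 [ 354.  -313.3   -0.5] z95 0.7 plane [ 354.7 -317.4    4. ] rng [ 347. -329.   -3.] [ 360. -292.    1.]
side rail [286.8 242.7] 943 [457.1 -94.   33.1] z95 35.3 plane [457.3 -85.7  34. ] rng [ 425. -260.   30.] [481. 229.  37.]
```

```bash
python3 - <<'E'
from h import *
st=arm.read_state(); print(rot(st['orientation']).as_matrix().round(3))
for n in("top","side"):
    f=np.load(n+"0.npz");p,d=f['p'],f['d'];G=grid(n,d);hsv=cv2.cvtColor(p,cv2.COLOR_RGB2HSV)
    X,Y,Z=G[...,0],G[...,1],G[...,2]
    m=(Z>20)&(Z<45)&(hsv[...,1]>100)&(hsv[...,2]<130)&(Y>-270)&(Y<300)&(X<520)&(X>400)
    v,u=np.nonzero(m)
    P=plane(n,np.c_[u,v].astype(float),34)[:,:2].astype(np.float32)
    P=P[(P[:,0]>400)&(P[:,0]<520)]
    r=cv2.minAreaRect(P); l=cv2.fitLine(P,cv2.DIST_HUBER,0,.01,.01).ravel(); print(n,'rail',r,l, 'x=%.1f%+.4f*y'%(l[2]-l[3]*l[0]/l[1],l[0]/l[1]))
    gm=(hsv[...,0]<22)&(hsv[...,1]>60)&(X>350)&(X<540)&(Y<-240)&(Y>-430)&(Z<15)
    a=plane(n,[[440,210]],4)
    print('hsv mat', hsv[237,462] if n=='top' else hsv[355,290],'table',hsv[300,462] if n=='top' else hsv[360,180])
E
```

```text
[[ 0.929 -0.001  0.369]
 [-0.369 -0.002  0.929]
 [-0.    -1.    -0.002]]
top rail ((456.4271545410156, -19.926300048828125), (21.582847595214844, 502.50634765625), 4.488701820373535) [ 7.5781062e-02 -9.9712449e-01  4.5599799e+02 -1.5786054e+01] x=454.8-0.0760*y
hsv mat [ 17 120 128] table [ 20  83 150]
side rail ((452.6664733886719, -22.874237060546875), (22.43168067932129, 492.81121826171875), 4.205502033233643) [ 7.5884596e-02 -9.9711663e-01  4.5648178e+02 -7.5006393e+01] x=450.8-0.0761*y
hsv mat [ 14 132 185] table [ 18  96 199]
```

```bash
python3 - <<'E'
from h import *
for n in("top","side"):
    f=np.load(n+"0.npz");p,d=f['p'],f['d'];hsv=cv2.cvtColor(p,cv2.COLOR_RGB2HSV)
    G=grid(n,d);X,Y=G[...,0],G[...,1]
    m=(X>350)&(X<540)&(Y<-255)&(Y>-430)
    v=hsv[...,2]; 
    for t in (150,165,180): 
        mm=cv2.morphologyEx((m&(v<t)).astype(np.uint8),cv2.MORPH_OPEN,np.ones((3,3)))
        k,l,s,c=cv2.connectedComponentsWithStats(mm); i=1+np.argmax(s[1:,4])
        vv,uu=np.nonzero(l==i); P=plane(n,np.c_[uu,vv].astype(float),4)[:,:2].astype(np.float32)
        print(n,t,s[i],c[i].round(1),P.mean(0).round(1),cv2.minAreaRect(P))
    x0,y0,x1,y1=(420,190,510,280) if n=='top' else (230,310,350,399)
    cv2.imwrite(f'pics/mat_{n}.png',cv2.resize(p[y0:y1,x0:x1,::-1],None,fx=5,fy=5))
E
```

```text
top 150 [ 415  205   63   63 3369] [445.7 236.6] [ 452.3 -340.5] ((454.35076904296875, -342.6102600097656), (169.27023315429688, 174.27133178710938), 0.2296261191368103)
top 165 [ 415  205   63   70 4229] [446.4 239.1] [ 445.3 -342.5] ((444.96380615234375, -342.64886474609375), (188.04708862304688, 174.27133178710938), 0.23076209425926208)
top 180 [ 415  205   63   70 4229] [446.4 239.1] [ 445.3 -342.5] ((444.96380615234375, -342.64886474609375), (188.04708862304688, 174.27133178710938), 0.23076209425926208)
side 150 [287 291  24  28 410] [299.1 305.3] [ 474.  -265.5] ((476.8363342285156, -262.2833557128906), (76.86524963378906, 45.98747634887695), 77.3595962524414)
side 165 [ 249  291   84   28 1226] [290.8 307.9] [ 456.8 -271.3] ((457.37188720703125, -260.3387451171875), (76.9428482055664, 169.07684326171875), 84.13401794433594)
side 180 [ 248  291   85   28 1301] [291.2 308. ] [ 457.8 -271.6] ((456.97802734375, -260.3055725097656), (76.96170806884766, 169.87315368652344), 84.12213897705078)
```

```bash
python3 - <<'E'
from h import *
for n,box,sat in(("top",(425,195,505,275),102),("side",(230,305,350,399),115)):
    f=np.load(n+"0.npz");p=f['p'];hsv=cv2.cvtColor(cv2.GaussianBlur(p,(5,5),0),cv2.COLOR_RGB2HSV)
    x0,y0,x1,y1=box
    for s_ in (sat-6,sat,sat+6):
        m=np.zeros(p.shape[:2],np.uint8); m[y0:y1,x0:x1]=(hsv[y0:y1,x0:x1,1]>s_)
        m=cv2.morphologyEx(m,cv2.MORPH_CLOSE,np.ones((5,5)));m=cv2.morphologyEx(m,cv2.MORPH_OPEN,np.ones((5,5)))
        k,l,s,c=cv2.connectedComponentsWithStats(m); i=1+np.argmax(s[1:,4])
        vv,uu=np.nonzero(l==i); P=plane(n,np.c_[uu,vv].astype(float),4)[:,:2].astype(np.float32)
        print(n,s_,s[i],c[i].round(1),P.mean(0).round(1),cv2.minAreaRect(P))
E
```

```text
top 96 [ 436  211   53   52 2557] [462.  236.7] [ 452.  -386.4] ((452.04541015625, -386.49432373046875), (140.1516571044922, 142.08023071289062), 1.9372013807296753)
top 102 [ 437  212   51   51 2441] [462.  236.8] [ 451.6 -386.3] ((451.8662414550781, -386.8636779785156), (137.31944274902344, 138.23692321777344), 1.9700499773025513)
top 108 [ 438  212   49   50 2329] [462.  236.7] [ 451.7 -386.3] ((451.887451171875, -386.71527099609375), (134.0841522216797, 135.10243225097656), 1.761602759361267)
side 109 [ 252  323   84   77 5288] [290.5 360.2] [ 449.7 -395.4] ((450.9010009765625, -390.6043701171875), (138.81210327148438, 145.6737823486328), 2.1869544982910156)
side 115 [ 252  324   83   73 5140] [290.3 360.1] [ 449.4 -395.3] ((450.3296813964844, -389.26788330078125), (137.54214477539062, 140.06655883789062), 2.1172735691070557)
side 121 [ 253  325   82   71 4942] [290.6 360.2] [ 449.8 -395.5] ((450.86767578125, -389.59271240234375), (135.14878845214844, 136.8538055419922), 1.9921083450317383)
```

View pics/mat_top.png

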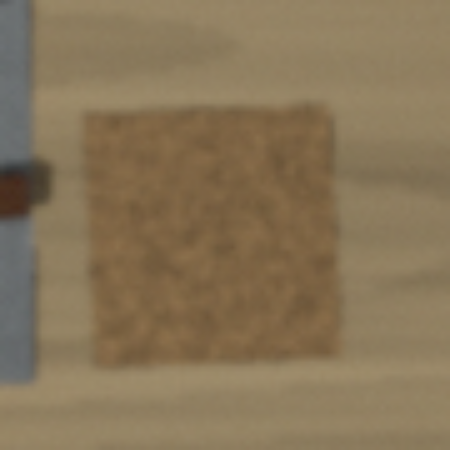

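Call:
send_rows --motion '[[[0.03,-0.026,0],[0,0,0.03]],[[0.04,-0.037,0],[0,0,0.03]],[[0.045,-0.04,0],[0,0,0.03]],[[0.045,-0.04,0],[0,0,0.03]],[[0.045,-0.04,0],[0,0,0.025]]]' --fingers 0.14 --newtons 20

```text
t: 0.6
tcp_pos: [376.0, 419.1, 222.1]
orientation: [-0.706, 0.707, 0.029, -0.029]
wrist_force: [0.7, -0.2, 0.2]
width: 52.0
```

Call:
send_rows --motion '[[[0.045,-0.04,0],[0,0,0]],[[0.045,-0.04,0],[0,0,0]],[[0.045,-0.04,0],[0,0,0]],[[0.045,-0.04,0],[0,0,0]],[[0.045,-0.04,0],[0,0,0]]]'

```text
t: 1.1
tcp_pos: [544.9, 268.9, 222.1]
orientation: [-0.707, 0.707, 0.027, -0.028]
wrist_force: [0.7, 1.2, -0.1]
width: 50.2
```

Call:
send_rows --motion '[[[0.045,-0.04,0],[0,0,0]],[[0.045,-0.04,0],[0,0,0]],[[0.045,-0.04,0],[0,0,0]],[[0.045,-0.04,0],[0,0,0]],[[0.035,-0.041,0],[0,0,0]]]'

```text
t: 1.6
tcp_pos: [706.3, 118.2, 221.3]
orientation: [-0.707, 0.707, 0.027, -0.028]
wrist_force: [0.6, 0.4, 0.7]
width: 49.7
```

Call:
send_rows --motion '[[[0,0,-0.04],[0,0,0]],[[0,0,-0.06],[0,0,0]],[[0,0,-0.06],[0,0,0]],[[0,0,-0.06],[0,0,0]],[[0,0,-0.038],[0,0,0]]]'

```text
t: 2.1
tcp_pos: [702.7, 119.3, 23.5]
orientation: [-0.706, 0.707, 0.025, -0.03]
wrist_force: [-0.2, 0.2, -0.1]
width: 49.7
```

Call:
send_rows --motion '[[[0,0,0],[0,0,0]],[[0,0,0],[0,0,0]],[[-0.007,0,0],[0,0,0]],[[-0.007,0,0],[0,0,0]],[[-0.007,0,0],[0,0,0]]]'

```text
t: 2.6
tcp_pos: [689.9, 119.9, 31.6]
orientation: [0.707, -0.706, -0.029, 0.026]
wrist_force: [0.4, 0.4, 0.5]
width: 50.4
```

```bash
python3 - <<'E'
from h import *
s=arm.read_state();print(s['t'],s['tcp_pos'],s['wrist_force'],s['width'])
p,d=arm.capture('side');cv2.imwrite('pics/side1.png',p[:,:,::-1])
E
```

```text
2.6 [689.87272655 119.88468986  31.56127318] [0.41559054 0.36683839 0.52868609] 50.35434226939917
```

View pics/side1.png

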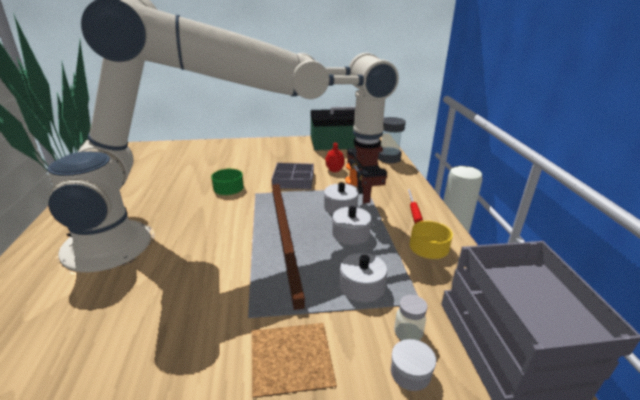

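The gripper is behind tin a, at about (367,185), low and clear of everything. Next is the slow nudge.

Call:
send_rows --motion '[[[-0.003,0,-0.002],[0,0,0]],[[-0.003,0,-0.002],[0,0,0]],[[-0.003,0,0],[0,0,0]],[[-0.003,0,0],[0,0,0]],[[-0.003,0,0],[0,0,0]]]'

```text
t: 3.15
tcp_pos: [678.0, 119.8, 25.9]
orientation: [0.707, -0.707, -0.028, 0.027]
wrist_force: [1.1, 0.2, -1.6]
width: 50.2
```

Call:
send_rows --motion '[[[-0.003,0,0],[0,0,0]],[[-0.003,0,0],[0,0,0]],[[-0.003,0,0],[0,0,0]]]'

```text
t: 3.45
tcp_pos: [671.2, 119.7, 26.2]
orientation: [0.707, -0.707, -0.028, 0.027]
wrist_force: [1.1, 1.1, -0.6]
width: 50.3
```

Call:
send_rows --motion '[[[-0.003,0,0],[0,0,0]],[[-0.003,0,0],[0,0,0]]]'

```text
t: 3.65
tcp_pos: [666.7, 119.7, 26.2]
orientation: [0.707, -0.707, -0.027, 0.027]
wrist_force: [1.0, 1.2, 0.3]
width: 50.4
```

Call:
send_rows --motion '[[[-0.003,0,0],[0,0,0]],[[-0.003,0,0],[0,0,0]]]'

```text
t: 3.85
tcp_pos: [662.1, 119.7, 26.2]
orientation: [-0.707, 0.707, 0.027, -0.027]
wrist_force: [1.1, 1.0, -1.2]
width: 50.1
```

Call:
send_rows --motion '[[[0.015,0,0],[0,0,0]],[[0.025,0,0],[0,0,0]],[[0.015,-0.012,0],[0,0,0]],[[0.005,-0.03,0],[0,0,0]],[[0,-0.04,0],[0,0,0]]]'

```text
t: 4.35
tcp_pos: [707.4, 58.6, 25.9]
orientation: [0.707, -0.707, -0.028, 0.028]
wrist_force: [-0.0, -0.4, 0.9]
width: 50.2
```

Call:
send_rows --motion '[[[0,-0.04,0],[0,0,0]],[[0,-0.035,0],[0,0,0]],[[0,-0.02,0],[0,0,0]],[[0,-0.007,0],[0,0,0]],[[-0.004,0,0],[0,0,0]]]'

```text
t: 4.85
tcp_pos: [704.3, -18.4, 26.1]
orientation: [0.707, -0.706, -0.027, 0.027]
wrist_force: [0.4, -0.6, 0.5]
width: 50.0
```

```bash
python3 - <<'E'
from h import *
s=arm.read_state();print(s['t'],s['tcp_pos'],s['wrist_force'],s['width'],s['joint_torque'])
p,d=arm.capture('top');cv2.imwrite('pics/top1.png',p[:,:,::-1])
G=grid('top',d)
m=(G[...,2]>50)&(G[...,2]<66)&(G[...,0]<690)&(G[...,0]>540)&(G[...,1]>60)&(G[...,1]<180)
print(np.nanmin(G[m],0),np.nanmax(G[m],0))
E
```

```text
4.85 [704.33823655 -18.43044509  26.13098469] [ 0.3677429  -0.57616024  0.54698486] 49.95563918328904 [ -1.09499406 -56.78578734 -40.23451567  -0.15137147   0.07830084
  -0.08668823]
[560.53075975  66.38274225  50.54929743] [656.63440381 164.50102841  65.67649969]
```

View pics/top1.png

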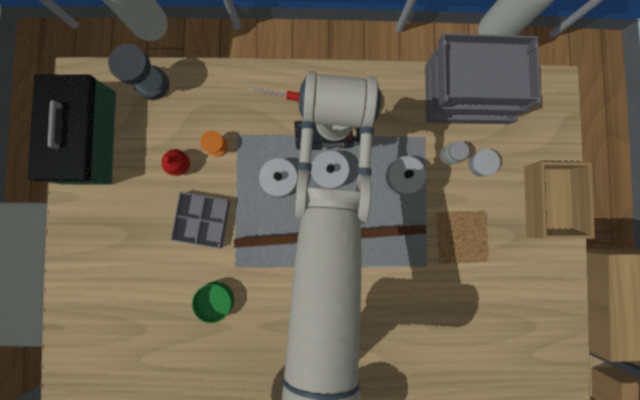

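Tin a (now at about (277,178)) slid about 16 mm and gave about 0.5 N, so it seems light. Next is b.

Call:
send_rows --motion '[[[-0.007,0,0],[0,0,0]],[[-0.007,0,0],[0,0,0]],[[-0.004,0,0],[0,0,0]],[[-0.003,0,0],[0,0,0]],[[-0.003,0,0],[0,0,0]]]'

```text
t: 5.4
tcp_pos: [686.1, -18.0, 26.3]
orientation: [-0.707, 0.707, 0.028, -0.028]
wrist_force: [0.8, 0.5, 0.0]
width: 49.8
```

Call:
send_rows --motion '[[[-0.003,0,0],[0,0,0]],[[-0.003,0,0],[0,0,0]],[[-0.003,0,0],[0,0,0]]]'

```text
t: 5.7
tcp_pos: [680.1, -17.9, 26.3]
orientation: [0.707, -0.706, -0.028, 0.027]
wrist_force: [4.3, 2.3, -1.4]
width: 50.3
```

Call:
send_rows --motion '[[[-0.003,0,0],[0,0,0]],[[-0.003,0,0],[0,0,0]]]'

```text
t: 5.9
tcp_pos: [675.2, -18.0, 26.3]
orientation: [0.707, -0.706, -0.028, 0.027]
wrist_force: [4.3, 2.4, -0.7]
width: 50.0
```

Call:
send_rows --motion '[[[-0.003,0,0],[0,0,0]],[[-0.003,0,0],[0,0,0]]]'

```text
t: 6.1
tcp_pos: [670.5, -18.2, 26.3]
orientation: [0.707, -0.707, -0.028, 0.027]
wrist_force: [3.9, 1.9, -1.1]
width: 50.2
```

b resists with about 3.7 N, several times what a gave. I'll nudge c as well to confirm.

Call:
send_rows --motion '[[[0.015,0,0],[0,0,0]],[[0.02,0,0],[0,0,0]],[[0.005,-0.012,0],[0,0,0]],[[0,-0.03,0],[0,0,0]],[[0,-0.05,0],[0,0,0]]]'

```text
t: 6.6
tcp_pos: [699.7, -86.9, 25.7]
orientation: [0.707, -0.706, -0.028, 0.029]
wrist_force: [0.1, 0.0, 0.0]
width: 50.2
```

Call:
send_rows --motion '[[[0,-0.06,0],[0,0,0]],[[0,-0.05,0],[0,0,0]],[[0,-0.04,0],[0,0,0]],[[-0.006,-0.02,0],[0,0,0]],[[-0.01,-0.006,0],[0,0,0]]]'

```text
t: 7.1
tcp_pos: [687.2, -221.3, 25.6]
orientation: [0.707, -0.707, -0.026, 0.027]
wrist_force: [-0.8, -0.5, -0.4]
width: 49.9
```

Call:
send_rows --motion '[[[-0.008,0,0],[0,0,0]],[[-0.005,0,0],[0,0,0]],[[-0.003,0,0],[0,0,0]],[[-0.003,0,0],[0,0,0]],[[-0.003,0,0],[0,0,0]]]'

```text
t: 7.6
tcp_pos: [672.1, -218.5, 26.3]
orientation: [-0.707, 0.707, 0.028, -0.028]
wrist_force: [-0.4, 0.6, -0.4]
width: 50.0
```

Call:
send_rows --motion '[[[-0.003,0,0],[0,0,0]],[[-0.003,0,0],[0,0,0]]]'

```text
t: 7.8
tcp_pos: [667.9, -218.9, 26.3]
orientation: [0.707, -0.707, -0.028, 0.027]
wrist_force: [1.5, 1.3, -0.3]
width: 50.0
```

Call:
send_rows --motion '[[[-0.003,0,0],[0,0,0]],[[-0.003,0,0],[0,0,0]]]'

```text
t: 8.0
tcp_pos: [663.1, -219.2, 26.2]
orientation: [-0.707, 0.707, 0.028, -0.027]
wrist_force: [1.9, 0.4, 0.6]
width: 49.9
```

Call:
send_rows --motion '[[[-0.003,0,0],[0,0,0]],[[-0.003,0,0],[0,0,0]]]'

```text
t: 8.2
tcp_pos: [658.5, -219.5, 26.2]
orientation: [-0.706, 0.707, 0.028, -0.027]
wrist_force: [1.7, -0.3, -0.3]
width: 50.1
```

c gives about 1.7 N, so b is the heavy tin. I'll go back behind b and draw it.

Call:
send_rows --motion '[[[0.015,0,0],[0,0,0]],[[0.025,0,0],[0,0,0]],[[0.012,0.012,0],[0,0,0]],[[0,0.03,0],[0,0,0]],[[0,0.05,0],[0,0,0]]]'

```text
t: 8.7
tcp_pos: [696.8, -150.1, 25.5]
orientation: [-0.707, 0.707, 0.026, -0.027]
wrist_force: [-0.5, -0.5, -0.7]
width: 50.3
```

Call:
send_rows --motion '[[[0,0.06,0],[0,0,0]],[[0,0.05,0],[0,0,0]],[[0,0.04,0],[0,0,0]],[[0,0.02,0],[0,0,0]],[[-0.006,0.005,0],[0,0,0]]]'

```text
t: 9.2
tcp_pos: [692.5, -16.4, 26.1]
orientation: [0.707, -0.706, -0.028, 0.029]
wrist_force: [-1.2, -0.4, -0.3]
width: 49.9
```

Call:
send_rows --motion '[[[-0.009,0,0],[0,0,0]],[[-0.006,0,0],[0,0,0]],[[-0.005,0,0],[0,0,0]],[[-0.004,0,0],[0,0,0]],[[-0.003,0,0],[0,0,0]]]'

```text
t: 9.7
tcp_pos: [672.5, -20.0, 26.2]
orientation: [-0.707, 0.707, 0.027, -0.027]
wrist_force: [-0.8, -0.7, 0.4]
width: 50.0
```

```bash
python3 - <<'E'
from h import *
s=arm.read_state();print(s['t'],s['tcp_pos'],s['wrist_force'],s['width'],rot(s['orientation']).as_matrix().round(3))
p,d=arm.capture('top');cv2.imwrite('pics/top2.png',p[:,:,::-1])
G=grid('top',d)
for y in(115,-20,-219):
  m=(G[...,2]>50)&(G[...,2]<66)&(G[...,0]<672)&(G[...,0]>540)&(abs(G[...,1]-y)<60)
  print(np.nanmin(G[m],0),np.nanmax(G[m],0))
E
```

```text
9.7 [672.53668249 -19.96072112  26.16620371] [-0.81350496 -0.69770216  0.39772163] 50.020240167777324 [[ 0.997  0.    -0.076]
 [ 0.076 -0.     0.997]
 [ 0.    -1.    -0.   ]]
[560.44824892  66.41474525  50.14628918] [657.01187447 164.6877374   64.91934386]
[569.06771181 -71.61057937  50.2205344 ] [658.06021474  25.08860047  65.036178  ]
[ 557.36344425 -271.36869574   50.03423947] [ 655.16198281 -173.65933616   65.61983594]
```

Call:
send_rows --motion '[[[-0.0027,-0.0002,0],[0,0,0]],[[-0.0027,-0.0002,0],[0,0,0]],[[-0.0033,-0.00025,0],[0,0,0]],[[-0.004,-0.0003,0],[0,0,0]],[[-0.005,-0.0004,0],[0,0,0]]]'

```text
t: 10.25
tcp_pos: [660.0, -19.9, 26.3]
orientation: [-0.707, 0.707, 0.028, -0.027]
wrist_force: [4.7, 0.7, -2.0]
width: 49.9
```

Call:
send_rows --motion '[[[-0.0053,-0.0004,0],[0,0,0]],[[-0.0053,-0.0004,0],[0,0,0]],[[-0.0053,-0.0004,0],[0,0,0]],[[-0.0053,-0.0004,0],[0,0,0]],[[-0.0053,-0.0004,0],[0,0,0]]]'

```text
t: 10.75
tcp_pos: [639.5, -21.7, 26.3]
orientation: [-0.707, 0.707, 0.028, -0.027]
wrist_force: [5.1, 1.1, -1.1]
width: 50.1
```

Call:
send_rows --motion '[[[-0.0053,-0.0004,0],[0,0,0]],[[-0.0053,-0.0004,0],[0,0,0]],[[-0.0053,-0.0004,0],[0,0,0]],[[-0.0053,-0.0004,0],[0,0,0]],[[-0.0053,-0.0004,0],[0,0,0]]]'

```text
t: 11.25
tcp_pos: [619.6, -23.2, 26.2]
orientation: [-0.707, 0.707, 0.028, -0.027]
wrist_force: [4.8, 0.1, -0.8]
width: 50.3
```

Call:
send_rows --motion '[[[-0.0053,-0.0004,0],[0,0,0]],[[-0.0053,-0.0004,0],[0,0,0]],[[-0.0053,-0.0004,0],[0,0,0]],[[-0.0053,-0.0004,0],[0,0,0]],[[-0.0053,-0.0004,0],[0,0,0]]]'

```text
t: 11.75
tcp_pos: [599.7, -24.6, 26.2]
orientation: [-0.707, 0.707, 0.028, -0.027]
wrist_force: [6.0, -0.3, -1.9]
width: 50.1
```

Call:
send_rows --motion '[[[-0.005,-0.0004,0],[0,0,0]],[[-0.005,-0.0004,0],[0,0,0]],[[-0.005,-0.0004,0],[0,0,0]],[[-0.004,-0.0003,0],[0,0,0]],[[-0.003,-0.0002,0],[0,0,0]]]'

```text
t: 12.25
tcp_pos: [583.2, -25.9, 26.2]
orientation: [-0.707, 0.707, 0.028, -0.027]
wrist_force: [4.8, 1.1, -1.5]
width: 50.0
```

Call:
send_rows --motion '[[[-0.002,-0.0002,0],[0,0,0]],[[-0.002,-0.0002,0],[0,0,0]],[[-0.002,-0.0001,0],[0,0,0]]]'

```text
t: 12.55
tcp_pos: [578.9, -26.2, 26.2]
orientation: [-0.707, 0.707, 0.028, -0.027]
wrist_force: [5.2, 0.6, -1.3]
width: 50.2
```

```bash
cat > lids.py <<'E'
from h import *
import sys
s=arm.read_state();print(s['t'],s['tcp_pos'],s['wrist_force'],s['width'])
for n in ('top','side'):
  p,d=arm.capture(n);cv2.imwrite(f'pics/{n}{sys.argv[1]}.png',p[:,:,::-1])
  G=grid(n,d)
  for y in(115,-28,-219):
    m=(G[...,2]>55)&(G[...,2]<62)&(G[...,0]<682)&(G[...,0]>460)&(abs(G[...,1]-y)<58)
    if m.sum()>50:
      P=G[m][:,:2]; print(n,m.sum(),np.nanmin(P,0).round(1),np.nanmax(P,0).round(1),cv2.minEnclosingCircle(P.astype(np.float32)))
E
python3 lids.py 3
```

```text
12.55 [578.94295926 -26.23324502  26.21796031] [ 5.16402905  0.55099176 -1.25246979] 50.192758553920115
top 1003 [560.4  68.7] [656.8 163.9] ((609.1875, 115.29517364501953), 49.19796371459961)
top 792 [481.5 -78.8] [553.5  16.9] ((528.1781616210938, -30.966920852661133), 48.83868408203125)
top 953 [ 557.2 -271.2] [ 654.5 -175. ] ((605.3861083984375, -223.67823791503906), 49.32862091064453)
side 547 [477.9 -82.3] [590.9  15.5] ((537.0750122070312, -34.19471740722656), 60.1041374206543)
side 959 [ 554.4 -272.6] [ 651.3 -177.1] ((603.6641845703125, -223.8294219970703), 49.71544647216797)
```

View pics/side3.png

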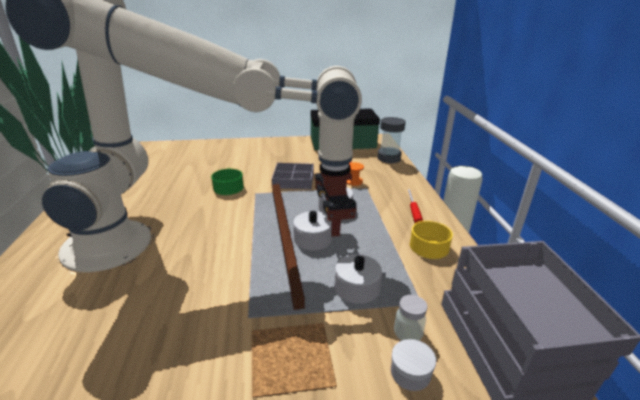

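The side view shows tin b at about (315,235), just short of the rail with its lid on and the gripper behind it. By the top view about 8–11 mm remain, so I'll creep and watch the force.

Call:
send_rows --motion '[[[-0.002,-0.00015,0],[0,0,0]],[[-0.002,-0.00015,0],[0,0,0]],[[-0.0015,-0.0001,0],[0,0,0]]]'

```text
t: 12.95
tcp_pos: [574.9, -26.5, 26.2]
orientation: [-0.707, 0.707, 0.028, -0.027]
wrist_force: [5.0, 0.0, -1.5]
width: 49.9
```

Call:
send_rows --motion '[[[-0.0013,-0.0001,0],[0,0,0]],[[-0.0013,-0.0001,0],[0,0,0]]]'

```text
t: 13.15
tcp_pos: [573.0, -26.7, 26.2]
orientation: [0.707, -0.707, -0.028, 0.027]
wrist_force: [4.9, 0.4, -2.1]
width: 49.9
```

Call:
send_rows --motion '[[[-0.0013,-0.0001,0],[0,0,0]],[[-0.0013,-0.0001,0],[0,0,0]]]'

```text
t: 13.35
tcp_pos: [571.1, -26.8, 26.2]
orientation: [0.707, -0.707, -0.028, 0.027]
wrist_force: [4.5, 0.9, -1.7]
width: 49.8
```

Call:
send_rows --motion '[[[-0.0013,-0.0001,0],[0,0,0]]]'

```text
t: 13.45
tcp_pos: [570.1, -26.8, 26.2]
orientation: [0.707, -0.707, -0.028, 0.027]
wrist_force: [5.6, -0.3, -0.8]
width: 50.1
```

Call:
send_rows --motion '[[[-0.0013,-0.0001,0],[0,0,0]]]'

```text
t: 13.55
tcp_pos: [569.8, -26.9, 26.4]
orientation: [0.707, -0.707, -0.028, 0.027]
wrist_force: [9.1, 1.0, -2.6]
width: 50.0
```

Call:
send_rows --motion '[[[-0.0007,0,0],[0,0,0]]]'

```text
t: 13.65
tcp_pos: [569.8, -26.9, 26.6]
orientation: [0.707, -0.707, -0.029, 0.026]
wrist_force: [10.0, 0.9, -3.1]
width: 49.7
```

Call:
send_rows --motion '[[[-0.0007,0,0],[0,0,0]]]'

```text
t: 13.75
tcp_pos: [569.7, -26.8, 26.8]
orientation: [0.707, -0.707, -0.029, 0.026]
wrist_force: [11.6, 1.7, -2.8]
width: 50.2
```

The force rose at x = 569.8, inside the predicted 567–571, so the tin is against the rail. I'll back off and rise.

Call:
send_rows --motion '[[[0.002,0.0001,0],[0,0,0]],[[0.004,0.0003,0],[0,0,0]],[[0.012,0.001,0],[0,0,0]],[[0.025,0.002,0],[0,0,0]],[[0.015,0.001,0],[0,0,0]]]'

```text
t: 14.25
tcp_pos: [611.9, -23.7, 25.9]
orientation: [-0.707, 0.707, 0.027, -0.028]
wrist_force: [-0.4, 0.0, 0.5]
width: 49.9
```

Call:
send_rows --motion '[[[0,0,0.03],[0,0,0]],[[0,0,0.05],[0,0,0]],[[0,0,0.05],[0,0,0]],[[0,0,0.03],[0,0,0]],[[0,0,0],[0,0,0]]]'

```text
t: 14.75
tcp_pos: [613.2, -23.9, 150.9]
orientation: [-0.706, 0.707, 0.03, -0.025]
wrist_force: [0.3, -0.2, 0.1]
width: 50.3
```

```bash
python3 lids.py 4; python3 - <<'E'
from h import *
s=arm.read_state();p,d=arm.capture('wrist');np.savez('w4.npz',p=p,d=d,**{k:s[k] for k in('tcp_pos','orientation')})
cv2.imwrite('pics/wrist4.png',p[:,:,::-1])
E
```

```text
14.75 [613.17786752 -23.89434303 150.9016838 ] [ 0.3079517  -0.16471898  0.12849432] 50.28370120460356
top 991 [560.6  71.3] [656.7 164.1] ((608.7139892578125, 115.57000732421875), 49.11396789550781)
top 1020 [471.2 -78.8] [566.8  16.9] ((519.4625854492188, -31.756013870239258), 49.162208557128906)
top 936 [ 557.3 -271.5] [ 654.3 -177.7] ((605.2310180664062, -223.86557006835938), 49.35424041748047)
side 345 [557.7  63.8] [653.1 163.3] ((604.8173217773438, 113.84569549560547), 50.039058685302734)
side 546 [468.1 -82.1] [564.6  13.8] ((515.2337646484375, -33.3120231628418), 49.94503402709961)
side 958 [ 554.6 -272.5] [ 651.6 -177. ] ((603.0821533203125, -223.22544860839844), 50.31950378417969)
```

View pics/wrist4.png

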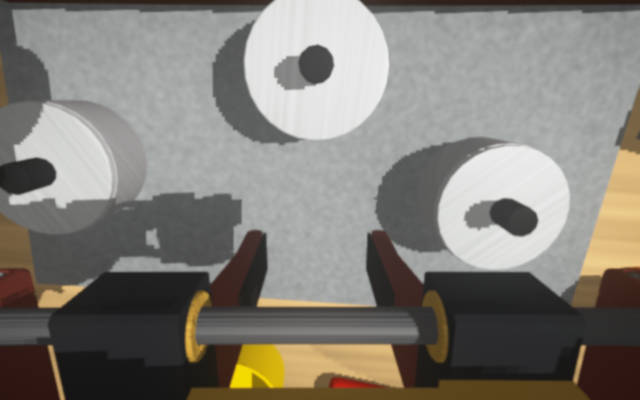

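View pics/side4.png

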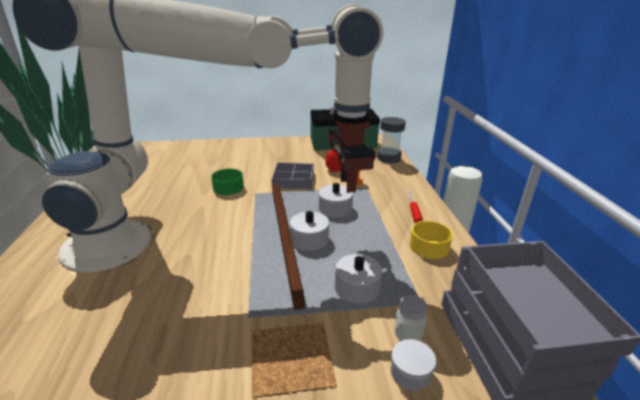

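View pics/top4.png

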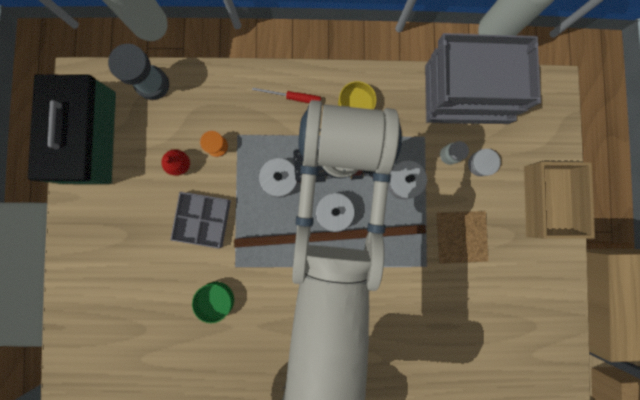

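Lid b is at about (317,65) in the wrist view with its knob at (316,63). In the top view the tin touches the rail at about (335,212).

```bash
python3 - <<'E'
from h import *
f=np.load('w4.npz');p,d=f['p'],f['d'];st=dict(tcp_pos=f['tcp_pos'],orientation=f['orientation'])
G=grid('wrist',d,st);Z=G[...,2]
hsv=cv2.cvtColor(p,cv2.COLOR_RGB2HSV)
u,v=np.meshgrid(range(640),range(400))
w=(u>230)&(u<400)&(v<150)
k=w&(Z>78)&(Z<92); P=G[k];print('knobtop',k.sum(),np.median(P,0),P.min(0),P.max(0))
l=w&(Z>54)&(Z<63)&(hsv[...,2]>90); 
P=plane('wrist',np.c_[u[l],v[l]],58,st)[:,:2].astype(np.float32); print('lid',cv2.minEnclosingCircle(P),np.median(Z[l]))
# knob top by dark mask on plane 84
kk=w&(hsv[...,2]<70)&(Z>75); P=plane('wrist',np.c_[u[kk],v[kk]],84,st); print(P.min(0),P.max(0),kk.sum())
E
```

```text
knobtop 1050 [517.76737133 -30.25315379  84.51764197] [507.23916449 -41.13778579  78.46069355] [528.3740767  -19.71272037  86.83695485]
lid ((517.5892333984375, -30.2288818359375), 48.71565628051758) 58.58166184848986
[514.20790282 -39.86818759  84.        ] [527.87648232 -29.43934162  84.        ] 28
```

Call:
send_rows --motion '[[[-0.015,-0.001,0],[0,0,0]],[[-0.035,-0.0025,0],[0,0,0]],[[-0.04,-0.0025,0],[0,0,0]],[[-0.025,-0.002,0],[0,0,0]],[[-0.0123,-0.0005,-0.01],[0,0,0]]]'

```text
t: 15.4
tcp_pos: [514.1, -30.1, 137.2]
orientation: [0.707, -0.707, -0.027, 0.028]
wrist_force: [0.1, 0.3, 0.4]
width: 49.8
```

Call:
send_rows --motion '[[[0,0,-0.02],[0,0,0]],[[0,0,-0.025],[0,0,0]],[[0,0,-0.02],[0,0,0]],[[0,0,-0.01],[0,0,0]],[[0,0,0],[0,0,0]]]'

```text
t: 15.9
tcp_pos: [515.0, -29.9, 79.9]
orientation: [0.707, -0.706, -0.026, 0.029]
wrist_force: [0.2, 0.9, -0.1]
width: 50.0
```

Call:
send_rows --motion '[[[0.002,0,-0.008],[0,0,0]],[[0.0015,0,-0.007],[0,0,0]],[[0,0,-0.005],[0,0,0]],[[0,0,-0.002],[0,0,0]],[[0,0,0],[0,0,0]]]'

```text
t: 16.4
tcp_pos: [518.5, -30.0, 65.7]
orientation: [0.707, -0.707, -0.027, 0.028]
wrist_force: [0.0, -0.2, -0.6]
width: 50.1
```

Call:
send_rows --motion '[[[0,0,0],[0,0,0]],[[0,0,0],[0,0,0]]]'

```text
t: 16.6
tcp_pos: [518.7, -30.1, 66.2]
orientation: [-0.707, 0.707, 0.028, -0.027]
wrist_force: [0.6, -1.0, -0.5]
width: 50.1
```

Call:
send_rows --motion '[[[-0.001,0,-0.002],[0,0,0]],[[0,0,-0.002],[0,0,0]],[[0,0,0],[0,0,0]],[[0,0,0],[0,0,0]]]'

```text
t: 17.0
tcp_pos: [517.7, -30.0, 62.8]
orientation: [0.707, -0.707, -0.027, 0.028]
wrist_force: [1.3, 0.5, -0.0]
width: 50.2
```

Call:
send_rows --motion '[[[0,0,0],[0,0,0]],[[0,0,0],[0,0,0]],[[0,0,0],[0,0,0]],[[0,0,0],[0,0,0]],[[0,0,0],[0,0,0]]]' --fingers -0.6 --newtons 15

```text
t: 17.5
tcp_pos: [517.8, -30.1, 62.9]
orientation: [-0.707, 0.707, 0.027, -0.027]
wrist_force: [0.1, 0.2, -0.1]
width: 21.9
```

Call:
send_rows --motion '[[[0,0,0],[0,0,0]],[[0,0,0],[0,0,0]],[[0,0,0],[0,0,0]]]'

```text
t: 17.8
tcp_pos: [517.8, -30.1, 62.9]
orientation: [-0.707, 0.707, 0.027, -0.027]
wrist_force: [0.5, -0.5, 0.3]
width: 21.2
```

Call:
send_rows --motion '[[[0,0,0.003],[0,0,0]],[[0,0,0.005],[0,0,0]],[[0,0,0.008],[0,0,0]],[[0,0,0.012],[0,0,0]],[[0,0,0.016],[0,0,0]]]' --fingers -1 --newtons 20

```text
t: 18.3
tcp_pos: [517.6, -30.0, 96.5]
orientation: [0.707, -0.707, -0.027, 0.028]
wrist_force: [-0.4, 0.7, -1.2]
width: 21.8
```

Call:
send_rows --motion '[[[0,0,0.02],[0,0,0]],[[0,0,0.02],[0,0,0]],[[0,0,0.01],[0,0,0]],[[0,0,0.004],[0,0,0]],[[0,0,0],[0,0,0]]]'

```text
t: 18.8
tcp_pos: [518.0, -30.1, 136.9]
orientation: [-0.707, 0.707, 0.028, -0.027]
wrist_force: [1.4, 0.1, -0.6]
width: 21.7
```

```bash
python3 - <<'E'
from h import *
s=arm.read_state();print(s['t'],s['tcp_pos'],s['wrist_force'],s['width'])
p,d=arm.capture('side');cv2.imwrite('pics/side5.png',p[:,:,::-1])
E
```

```text
18.8 [518.00006292 -30.05586503 136.87104845] [ 1.36621045  0.11684483 -0.64043052] 21.697403915235487
```

View pics/side5.png

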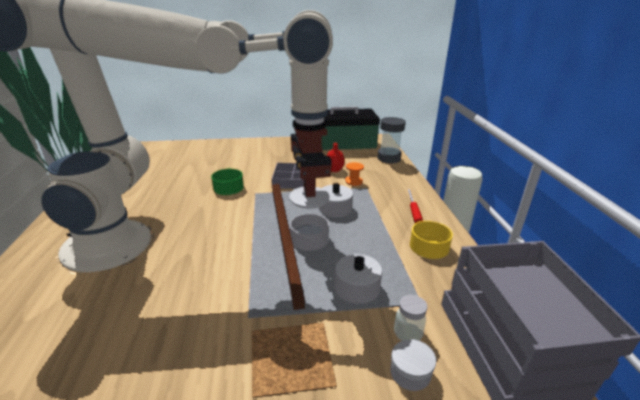

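The lid is held level at about (308,197) and tin b stands open at (310,232). Now to the mat.

Call:
send_rows --motion '[[[-0.002,-0.01,0],[0,0,0]],[[-0.004,-0.02,0],[0,0,0]],[[-0.006,-0.032,0],[0,0,0]],[[-0.008,-0.042,0],[0,0,0]],[[-0.009,-0.05,0],[0,0,0]]]'

```text
t: 19.35
tcp_pos: [495.3, -147.1, 136.0]
orientation: [0.707, -0.707, -0.028, 0.028]
wrist_force: [0.2, -0.5, -0.8]
width: 21.5
```

Call:
send_rows --motion '[[[-0.01,-0.055,0],[0,0,0]],[[-0.01,-0.055,0],[0,0,0]],[[-0.01,-0.055,0],[0,0,0]],[[-0.009,-0.05,0],[0,0,0]],[[-0.008,-0.042,0],[0,0,0]]]'

```text
t: 19.85
tcp_pos: [459.0, -341.3, 135.8]
orientation: [0.707, -0.707, -0.026, 0.027]
wrist_force: [0.6, 0.9, -0.9]
width: 21.4
```

Call:
send_rows --motion '[[[-0.006,-0.033,0],[0,0,0]],[[-0.004,-0.02,0],[0,0,0]],[[-0.002,-0.01,-0.005],[0,0,0]],[[-0.0007,-0.0026,-0.015],[0,0,0]],[[0,0,-0.025],[0,0,0]]]'

```text
t: 20.35
tcp_pos: [451.8, -387.5, 102.8]
orientation: [-0.706, 0.707, 0.028, -0.027]
wrist_force: [-0.3, -0.2, -0.9]
width: 21.5
```

Call:
send_rows --motion '[[[0,0,-0.025],[0,0,0]],[[0,0,-0.025],[0,0,0]],[[0,0,-0.015],[0,0,0]],[[0,0,-0.006],[0,0,0]],[[0,0,0],[0,0,0]]]'

```text
t: 20.85
tcp_pos: [451.2, -386.7, 48.7]
orientation: [0.707, -0.706, -0.027, 0.028]
wrist_force: [-0.9, -0.9, 0.1]
width: 21.2
```

```bash
python3 - <<'E'
from h import *
s=arm.read_state();print(s['t'],s['tcp_pos'],s['wrist_force'],s['width'])
for n in ('side','top','wrist'):
  p,d=arm.capture(n);cv2.imwrite(f'pics/{n}6.png',p[:,:,::-1])
E
```

```text
20.85 [ 451.23092672 -386.73935714   48.69908201] [-0.86494785 -0.8900881   0.10563976] 21.154984429165474
```

View pics/side6.png

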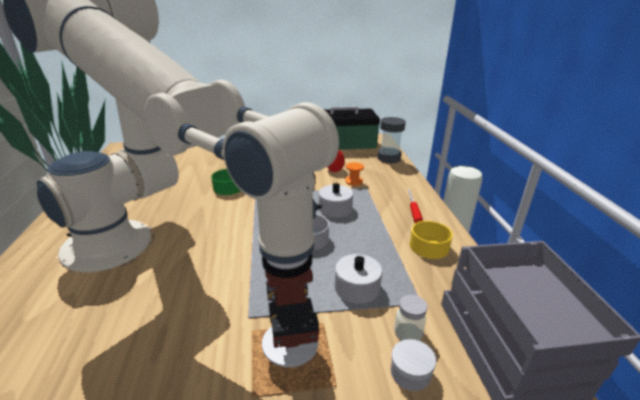

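View pics/wrist6.png

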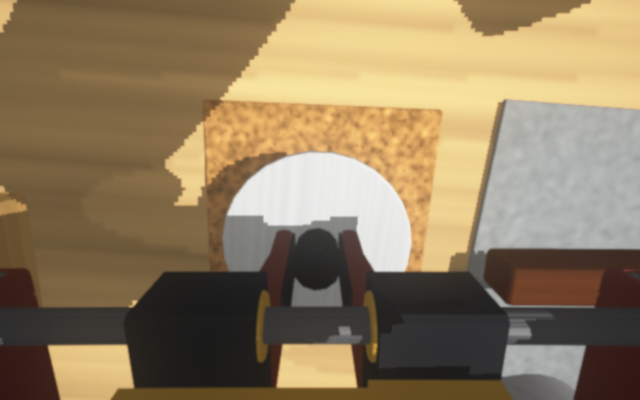

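```bash
python3 - <<'E'
from h import *
s=arm.read_state()
P=plane('wrist',[[205,101],[441,111],[211,240],[427,238]],4,s);print(P.round(1))
e=P[1]-P[0];L=np.linalg.norm(e[:2]);e/=L;n=np.array([e[1],-e[0]]);m=(P[0]+P[1])[:2]/2
print(L,m+70*n,m-70*n)
E
```

```text
[[ 384.9 -456.5    4. ]
 [ 379.8 -319.9    4. ]
 [ 471.1 -453.3    4. ]
 [ 458.8 -315.1    4. ]]
136.6442941707036 [ 452.32141785 -385.61003147] [ 312.4181416  -390.81323179]
```

Call:
send_rows --motion '[[[0,0,-0.008],[0,0,0]],[[0,0,-0.009],[0,0,0]],[[0,0,-0.006],[0,0,0]],[[0,0,-0.004],[0,0,0]],[[0,0,-0.002],[0,0,0]]]'

```text
t: 21.5
tcp_pos: [451.0, -387.3, 26.9]
orientation: [0.707, -0.706, -0.027, 0.028]
wrist_force: [0.5, 0.1, -1.0]
width: 21.5
```

Call:
send_rows --motion '[[[0,0,-0.001],[0,0,0]],[[0,0,-0.001],[0,0,0]],[[0,0,0],[0,0,0]]]'

```text
t: 21.8
tcp_pos: [451.3, -387.5, 26.2]
orientation: [-0.707, 0.707, 0.028, -0.027]
wrist_force: [0.5, 0.2, -0.4]
width: 21.5
```

Call:
send_rows --motion '[[[0,0,-0.0015],[0,0,0]],[[0,0,-0.0015],[0,0,0]],[[0,0,-0.001],[0,0,0]]]'

```text
t: 22.1
tcp_pos: [451.2, -387.5, 23.0]
orientation: [0.707, -0.707, -0.027, 0.027]
wrist_force: [0.6, -0.2, -0.8]
width: 21.2
```

Call:
send_rows --motion '[[[0,0,-0.0008],[0,0,0]],[[0,0,-0.0007],[0,0,0]]]'

```text
t: 22.3
tcp_pos: [451.3, -387.5, 21.9]
orientation: [-0.707, 0.707, 0.027, -0.027]
wrist_force: [-0.3, -0.7, -0.7]
width: 21.5
```

Call:
send_rows --motion '[[[0,0,-0.0007],[0,0,0]],[[0,0,0],[0,0,0]]]'

```text
t: 22.5
tcp_pos: [451.2, -387.5, 21.4]
orientation: [0.707, -0.707, -0.027, 0.028]
wrist_force: [0.1, -0.3, -0.5]
width: 21.6
```

Call:
send_rows --motion '[[[0,0,-0.0006],[0,0,0]],[[0,0,0],[0,0,0]]]'

```text
t: 22.7
tcp_pos: [451.3, -387.5, 21.0]
orientation: [0.707, -0.707, -0.027, 0.027]
wrist_force: [0.9, 0.6, -0.9]
width: 21.5
```

Call:
send_rows --motion '[[[0,0,-0.0006],[0,0,0]],[[0,0,0],[0,0,0]]]'

```text
t: 22.9
tcp_pos: [451.3, -387.5, 20.9]
orientation: [-0.707, 0.707, 0.028, -0.027]
wrist_force: [-1.2, 1.0, 1.9]
width: 21.6
```

Call:
send_rows --motion '[[[0,0,-0.0006],[0,0,0]],[[0,0,0],[0,0,0]]]'

```text
t: 23.1
tcp_pos: [451.3, -387.5, 20.9]
orientation: [-0.706, 0.707, 0.028, -0.027]
wrist_force: [-2.7, 2.4, 5.4]
width: 21.4
```

The lid touched at z = 20.9, as predicted. Releasing.

Call:
send_rows --motion '[[[0,0,0.0006],[0,0,0]],[[0,0,0],[0,0,0]],[[0,0,0],[0,0,0]],[[0,0,0],[0,0,0]],[[0,0,0],[0,0,0]]]' --fingers 0

```text
t: 23.6
tcp_pos: [451.2, -387.5, 20.3]
orientation: [0.707, -0.707, -0.027, 0.028]
wrist_force: [0.1, 1.1, -0.2]
width: 43.6
```

Call:
send_rows --motion '[[[0,0,0.006],[0,0,0]],[[0,0,0.015],[0,0,0]],[[0,0,0.03],[0,0,0]],[[0,0,0.05],[0,0,0]],[[0,0,0.06],[0,0,0]]]'

```text
t: 24.1
tcp_pos: [450.6, -386.9, 141.9]
orientation: [0.707, -0.706, -0.027, 0.028]
wrist_force: [0.3, -0.7, -0.5]
width: 44.1
```

Call:
send_rows --motion '[[[-0.02,0.03,0.05],[0,0,0]],[[-0.03,0.05,0.02],[0,0,0]],[[-0.03,0.05,0],[0,0,0]],[[-0.02,0.03,0],[0,0,0]],[[0,0,0],[0,0,0]]]'

```text
t: 24.6
tcp_pos: [375.6, -265.7, 196.2]
orientation: [-0.706, 0.707, 0.029, -0.027]
wrist_force: [0.8, 0.5, 0.0]
width: 44.0
```

```bash
python3 lids.py 7; python3 - <<'E'
from h import *
for n in('top','side'):
  p,d=arm.capture(n);G=grid(n,d);Z=G[...,2]
  m=(Z>12)&(Z<22)&(abs(G[...,0]-451)<60)&(abs(G[...,1]+387)<60)
  P=G[m];print(n,m.sum(),cv2.minEnclosingCircle(P[:,:2].astype(np.float32)),np.median(P,0), np.linalg.lstsq(np.c_[P[:,:2]-P[:,:2].mean(0),np.ones(len(P))],P[:,2],rcond=None)[0])
E
```

```text
24.6 [ 375.56257604 -265.74155142  196.19811393] [0.82148695 0.4848178  0.04362481] 43.978405338834975
top 1019 [560.5  68.7] [656.9 164.1] ((608.88623046875, 115.57866668701172), 49.098976135253906)
top 958 [ 557.2 -271.6] [ 654.2 -175. ] ((605.2646484375, -224.09701538085938), 49.487667083740234)
side 369 [557.6  63.6] [652.4 162.3] ((604.5131225585938, 112.95805358886719), 49.92464828491211)
side 954 [ 554.7 -272.6] [ 651.4 -175.7] ((602.7371826171875, -224.2950439453125), 49.38826370239258)
top 930 ((452.50390625, -386.9932861328125), 50.22638702392578) [ 454.04606877 -384.53924848   16.4220371 ] [1.79408774e-03 5.08731484e-04 1.64428200e+01]
side 1814 ((449.75494384765625, -388.311767578125), 49.23107147216797) [ 449.65714896 -395.82866972   15.30603769] [1.09947423e-03 5.59616721e-03 1.52776063e+01]
```

View pics/side7.png

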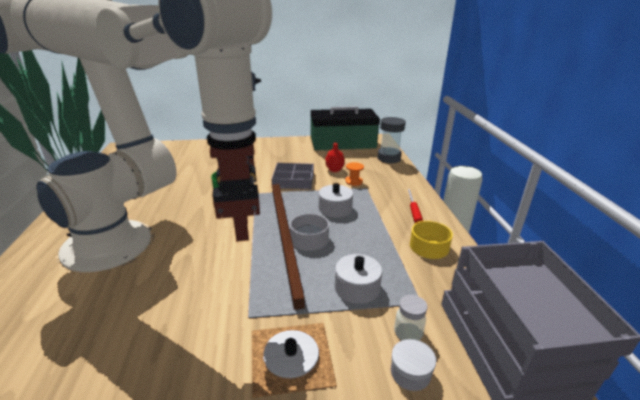

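View pics/top7.png

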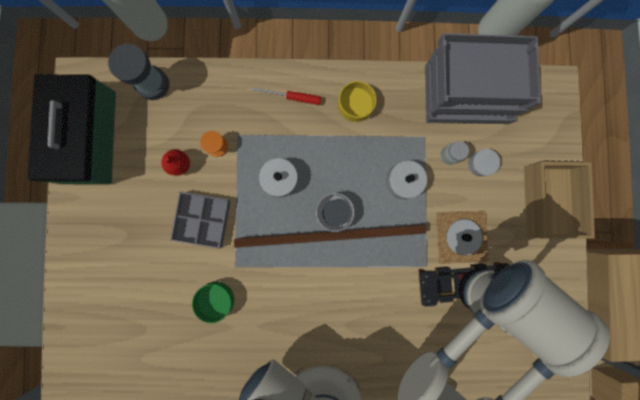

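```bash
python3 - <<'E'
from h import *
for n in('top','side'):
  p,d=arm.capture(n);G=grid(n,d);Z=G[...,2]
  m=(Z>42)&(Z<60)&(abs(G[...,0]-517)<65)&(abs(G[...,1]+30)<65)
  v,u=np.nonzero(m);P=plane(n,np.c_[u,v],52)
  P=P[np.hypot(P[:,0]-517,P[:,1]+30)<60]
  c,r=cv2.minEnclosingCircle(P[:,:2].astype(np.float32));print(n,m.sum(),c,r,P.min(0),P.max(0),'rail-dist',(c[0]+.076*c[1]-(454.8 if n=='top' else 450.8))/1.003)
E
```

```text
top 146 (519.0963745117188, -31.73125648498535) 49.72379684448242 [471.08569965 -79.25925388  52.        ] [566.98171366  16.7988077   52.        ] rail-dist 61.699699919102535
side 283 (515.6869506835938, -38.60224533081055) 52.89061737060547 [467.23778108 -89.50772988  52.        ] [564.86963704  13.13330474  52.        ] rail-dist 61.767876409224435
```

The tin measures 61.7 mm from the rail's centre line, where touching would be 62 mm. I'm handing the job in.

```bash
python3 - <<'E'
from rig import arm
print(arm.job_done())
E
```

```text
the job is handed in; nothing more can be done
None
```

The middle tin (b) was the heavy one. I drew it against the rail with its lid on, then lifted the lid off and set it in the middle of the cork mat. I handed the job in at about 25 s of the 72 s allowed.

- **Which tin:** sliding them took about 0.5–1 N for a, about 4 N for b and about 1.7 N for c.
- **Tin against the rail:** the push force rose (peak about 12 N) where the rail was expected. After the lid was off, the tin's centre measured 61.7 mm (top camera) and 61.8 mm (side camera) from the rail's centre line. Touching would be 62 mm.
- **Lid:** it lies flat with its knob up, about 1–2 mm from the mat's centre, so about 20 mm of mat shows on every side.
- **Other things:** tins a and c are still closed, about 15 mm and 11 mm from where they stood. In the pictures the bystanders look unmoved; I did not measure them again.

No check failed. The top and side cameras differ from each other by 3–4 mm in x, which is about their calibration error. The side view of the tin's rim was a poorer fit, 7 mm off the top view in y.

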